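# Break down a stack of conveyor parts onto the kitting boards

## Robot

A 6-joint arm with a two-finger parallel gripper is mounted at the origin on the work surface. World frame = base frame: x ahead of the robot, y to its left, z up, the work surface at z = 0. Lengths are in mm, angles in degrees, forces in N, time in s.
With the tool pointing down it reaches from about 250 to 850 mm from the base axis. Payload 12.5 kg.
Tool frame: the origin (TCP) lies midway between the tips of the shut fingers; the grasp point (between the pads) lies 19 mm behind it (r.tcp_to_grasp is the distance from the TCP to the grasp point, in mm); x points along the fingers, y is the direction in which the jaws open and shut, and the axes are right-handed (so a half turn about x gives the same grasp; the last joint's range is limited). The gripper opens to 93 mm and grips with 3 to 60 N. Pads are 15 mm wide; open, the fingers measure 128 mm over their backs; the gripper's body (75 mm by 188 mm) begins 65 mm behind the grasp point.
Start: joints at [65.856, 20.094, 94.641, -0, 65.266, -4.847], TCP at [181.726, 519.095, 218.633] pointing down, gripper open.
Joint ranges: [-157.81, 157.81], [-45, 120.19], [0.68, 151.7], [-89.99, 269.99], [4.06, 180], [-164.3, 164.3]. Speed limits (degrees/s): [127.2, 127.2, 159.86, 180, 180, 180].

## Interface

Orientations are given as [roll, pitch, yaw] about the fixed x, y, z axes, in that order (R = Rz(yaw) Ry(pitch) Rx(roll)).
In Python, from workcell import r gives the robot as it stands. Calls block until the motion is done:
- r.move_pose(position, orientation): joint-space move of the TCP to a pose.
- r.line_to(position, frame=None, rate=150): straight line of the TCP; frame=None keeps the orientation; rate is the mean speed in mm/s.
- r.move_j(angles): joint-space move.
- r.set_gripper(opening, f_grip=None): opening from 0.0 (shut) to 1.0 (fully open); f_grip is the grip in N (None keeps the last); returns when the fingers have stopped.
- r.sleep(seconds).
- r.ik(position, orientation): joint angles nearest the present ones, or None.
- r.snapshot(name): name is "scene" or "side" or "wrist"; returns (picture, depth): 384x512x3 uint8, red, green, blue; 384x512 float32, mm along the optical axis (not along the pixel's ray), 0 where there is no reading.
- r.camera_model(name): a dict with "mtx" (3x3 intrinsics, pixels), "cam_to_world" (4x4, takes a point from camera to world coordinates). Camera axes: x right, y down, z forward; pixel columns grow to the right and rows downward; lengths in mm; the calibration is good to about 2 mm. A picture is of the moment at which its call begins: read the wrist's pose just before it. camera_model takes no time and is no camera call; for the wrist camera it gives the pose at the moment of the call.
A pose or a line that the arm cannot do raises r.MotionError and nothing moves.
- r.job_done(): hands the job in, once; it reports no verdict.
Readings, each from a call of its own:
- r.read_time(): time.
- r.read_qpos(): joint angles.
- r.read_qd(): joint speeds.
- r.read_joint_torque(): joint torques, N m.
- r.read_tool_pos(): TCP position.
- r.read_tcp_rot(): TCP orientation.
- r.read_wrist_force(): force on the tool from outside, world axes, zero at the start.
- r.read_ft_torque(): the same for the moment, N m.
- r.read_finger_gap(): opening from 0.0 (shut) to 1.0 (fully open).
Only numpy, scipy, OpenCV 4.12 (cv2) and the standard library are available. Lean on these libraries where they do the work, as an engineer would, in place of code of your own. Each camera call takes 0.05 s, during which the arm holds its last target.

## Task

Four conveyor spares are piled in one stack: a green plastic guide block at the bottom, then an aluminium profile offcut, a blue pulley, and an orange gauge case with its lid open on top. Shut the case and take the stack apart, setting each piece down gently, upright and flat, on the plywood board marked with its own colour and outline, squarely between the two end cleats and covering the outline. Do not topple the stack or tip any piece over.

Things in the scene. Friction and masses are not known exactly. Their poses are not given: they have to be found in the camera images.
- guide_mid (a point): centre (half-way up) of the green plastic guide block, 140 (x) x 58 (y) x 28 mm high, about 0.3 kg; lowest in the stack, on the bench; x is its long axis, z up
- profile_mid (a point): centre of the pale silver aluminium profile offcut with dark slots, 106 (x) x 54 (y) x 30 mm high, about 0.35 kg; second from the bottom, on the guide block, roughly along it; x is its long axis, z up
- pulley_mid (a point): centre of the blue pulley, a flat disc 60 mm in diameter and 26 mm high, axis z upright, about 0.25 kg; third, on the profile
- case_mid (a point): centre of the orange gauge case as it is when shut: 76 (x) x 44 (y) x 29.5 mm high; this point is 15 mm above its underside; about 0.16 kg with its lid; on top of the stack, on the pulley. x is its long axis, z up. The body is 24 mm high; the lid's hinge runs along x at y = +20.5 mm, 24.5 mm above the underside
- lid (a joint): opening angle of the case's lid (rad): 0 is shut, starts at 0.85 to 1.25, stop at 1.4. The lid is 74 x 41 x 5 mm, hinged on the case's +y side; open, it leans up over the case; a stiff hinge (0.015 N m) lets it stay where it is left, and pressing it down from above with 1 to 2 N shuts it
- lid_edge (a point): middle of the lid's free edge, on its upper face, 41 mm from the hinge line; moves with the lid (29.5 mm above the case's underside when shut)
- board_guide: fixed plywood kitting board, 5 mm thick, 176 mm long (x) by 80 mm wide (y), carrying the green outline (140 x 58 mm) of the guide block; a dark steel cleat, 8 mm high and 6 mm thick, runs across each end, with 164 mm free between the two; the long sides are open. Origin at the centre of its underside; the piece rests on the board's top at z = 5 mm, centred on the origin, long side along x
- board_profile: fixed plywood kitting board, 5 mm thick, 142 mm long (x) by 80 mm wide (y), carrying the pale silver outline (106 x 54 mm) of the profile offcut; a dark steel cleat, 8 mm high and 6 mm thick, runs across each end, with 130 mm free between the two; the long sides are open. Origin at the centre of its underside; the piece rests on the board's top at z = 5 mm, centred on the origin, long side along x
- board_pulley: fixed plywood kitting board, 5 mm thick, 96 mm long (x) by 80 mm wide (y), carrying the round blue outline (60 mm) of the pulley; a dark steel cleat, 8 mm high and 6 mm thick, runs across each end, with 84 mm free between the two; the long sides are open. Origin at the centre of its underside; the piece rests on the board's top at z = 5 mm, centred on the origin, long side along x
- board_case: fixed plywood kitting board, 5 mm thick, 112 mm long (x) by 80 mm wide (y), carrying the orange outline (76 x 44 mm) of the gauge case; a dark steel cleat, 8 mm high and 6 mm thick, runs across each end, with 100 mm free between the two; the long sides are open. Origin at the centre of its underside; the piece rests on the board's top at z = 5 mm, centred on the origin, long side along x
Mind the look-alikes: they are no part of the job. What is shaped like the board_guide but pink is not meant.

How it is judged (in metres and radians):
At the end, for the whole second after the job is handed in: Each piece rests on its own board: centre within 15 mm of the board's, flat (within 4 mm of resting height, tilt under 0.1 rad), long side within 0.2 rad of the board's, either way round (pulley any yaw); lid shut to under 0.12 rad; all released and at rest (under 0.02 m/s) (horizontal distance between guide_mid and board_guide below 0.015 m and z of guide_mid in the frame of board_guide below 0.023 m and angle between each of guide_mid, profile_mid, pulley_mid, case_mid's own z axis and vertical below 0.1 rad and linear speed of each of guide, profile, pulley, case below 0.02 m/s and angle between the x axis of guide_mid and the x axis of board_guide, either way round below 0.2 rad and horizontal distance between profile_mid and board_profile below 0.015 m and z of profile_mid in the frame of board_profile below 0.024 m and angle between the x axis of profile_mid and the x axis of board_profile, either way round below 0.2 rad and horizontal distance between pulley_mid and board_pulley below 0.015 m and z of pulley_mid in the frame of board_pulley below 0.022 m and horizontal distance between case_mid and board_case below 0.015 m and z of case_mid in the frame of board_case below 0.024 m and angle between the x axis of case_mid and the x axis of board_case, either way round below 0.2 rad and value of joint lid below 0.12 rad); the robot touches nothing.
It fails at once if a piece is tipped over (more than 0.8 rad from upright) (angle between any of guide_mid, profile_mid, pulley_mid, case_mid's own z axis and vertical above 0.8 rad).
It fails at once if a piece is dropped or slammed on its board (more than 80 N) (contact force between guide and board_guide above 80 N or contact force between profile and board_profile above 80 N or contact force between pulley and board_pulley above 80 N or contact force between case and board_case above 80 N).
It also fails if it takes over 128 s, if anything falls off the work surface, if the arm or the gripper's body presses on something with over 40 N, if the wrist force passes 120 N, or if a joint passes its speed limit or range.

## Working session

There is one attempt and no reset: what is moved stays moved. The work goes in short steps, each a Python script; the robot and the scene stay as the last script left them, time stands still between calls to the robot, and variables do not carry over. Pictures are saved under pics/ and viewed, and the job is handed in when it is done.

```bash
mkdir -p pics; ls
python3 - <<'E'
from workcell import r
import cv2,numpy as np
for n in ("scene","side","wrist"):
    m=r.camera_model(n); p,d=r.snapshot(n)
    cv2.imwrite(f"pics/{n}0.png",p[:,:,::-1]); np.savez(f"pics/{n}0.npz",p=p,d=d,K=m["mtx"],T=m["cam_to_world"])
    print(n,np.round(m["mtx"],1).tolist(),np.round(m["cam_to_world"],3).tolist())
print(r.read_time(),r.read_tcp_rot(),r.tcp_to_grasp)
E
```

```text
pics
scene [[454.0, 0.0, 255.5], [0.0, 454.0, 190.8], [0.0, 0.0, 1.0]] [[0.467, 0.505, -0.726, 1280.68], [0.884, -0.25, 0.395, -409.223], [0.018, -0.826, -0.563, 784.605], [0.0, 0.0, 0.0, 1.0]]
side [[438.3, 0.0, 250.1], [0.0, 438.3, 195.9], [0.0, 0.0, 1.0]] [[-0.868, -0.388, 0.31, -68.219], [-0.496, 0.669, -0.554, 915.63], [0.008, -0.635, -0.773, 1299.078], [0.0, 0.0, 0.0, 1.0]]
wrist [[279.4, 0.0, 258.2], [0.0, 279.4, 191.5], [0.0, 0.0, 1.0]] [[0.331, 0.903, 0.274, 104.427], [0.943, -0.317, -0.097, 545.749], [-0.0, 0.291, -0.957, 385.007], [0.0, 0.0, 0.0, 1.0]]
0.15 [ -95.82853465   89.95247162 -115.12611233] 18.8
```

View pics/scene0.png

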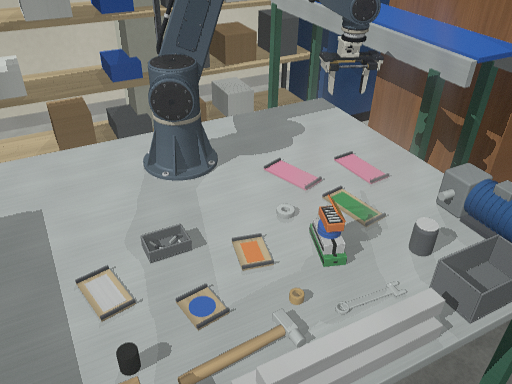

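View pics/side0.png

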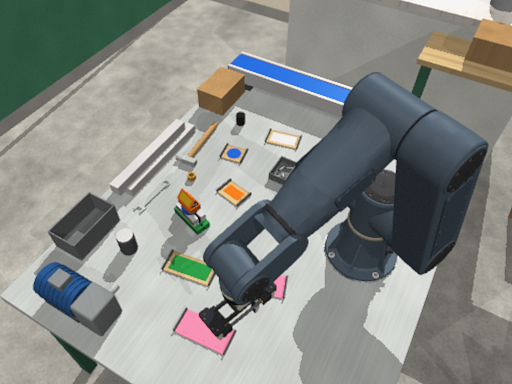

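View pics/wrist0.png

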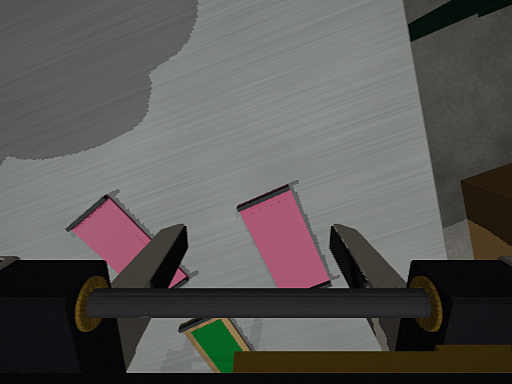

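```bash
cat > h.py <<'E'
import cv2,numpy as np
def load(n):
    z=np.load(f"pics/{n}.npz"); return z["p"],z["d"],z["K"],z["T"]
def ray(uv,z,K,T):
    uv=np.atleast_2d(uv).astype(float); v=np.c_[(uv-K[:2,2])/K[0,0],np.ones(len(uv))]@T[:3,:3].T
    o=T[:3,3]; return o+v*((z-o[2])/v[:,2])[:,None]
def cloud(d,K,T):
    v,u=np.mgrid[:d.shape[0],:d.shape[1]]
    P=np.stack([(u-K[0,2])/K[0,0]*d,(v-K[1,2])/K[1,1]*d,d],-1)
    return P@T[:3,:3].T+T[:3,3]
def proj(P,K,T):
    c=(np.atleast_2d(P)-T[:3,3])@T[:3,:3]; c=c@K.T; return c[:,:2]/c[:,2:]
def snap(r,n,tag):
    m=r.camera_model(n); p,d=r.snapshot(n)
    cv2.imwrite(f"pics/{tag}.png",p[:,:,::-1]); np.savez(f"pics/{tag}.npz",p=p,d=d,K=m["mtx"],T=m["cam_to_world"])
def rect(m,z,K,T):
    v,u=np.nonzero(m); P=ray(np.c_[u,v],z,K,T)[:,:2]
    return cv2.minAreaRect(P.astype(np.float32))
HUE={"green":(50,75),"orange":(5,17),"blue":(105,122),"pink":(160,178)}
def blobs(p,c,minA=60):
    h=cv2.cvtColor(p,cv2.COLOR_RGB2HSV)
    if c=="silver": m=None
    lo,hi=HUE[c]; m=((h[...,0]>=lo)&(h[...,0]<=hi)&(h[...,1]>130)&(h[...,2]>60)).astype(np.uint8)
    n,l,s,ce=cv2.connectedComponentsWithStats(m)
    return [(l==i,s[i]) for i in range(1,n) if s[i][4]>=minA]
E
python3 - <<'E'
from h import *
for n in ("scene0","side0"):
    p,d,K,T=load(n); C=cloud(d,K,T)
    for c in HUE:
        for m,s in blobs(p,c):
            z=np.median(C[m][:,2])
            print(n,c,s.tolist(),"depth z",round(float(z),1),"ctr",np.round(C[m].mean(0),1),"rect@z5",np.round(np.r_[tuple(rect(m,5,K,T)[0]),tuple(rect(m,5,K,T)[1]),rect(m,5,K,T)[2]],1))
p,d,K,T=load("scene0")
z=cv2.resize(p[180:280,290:400],None,fx=6,fy=6,interpolation=cv2.INTER_CUBIC);cv2.imwrite("pics/z1.png",z[:,:,::-1])
p,d,K,T=load("side0")
z=cv2.resize(p[180:240,160:225],None,fx=9,fy=9,interpolation=cv2.INTER_CUBIC);cv2.imwrite("pics/z2.png",z[:,:,::-1])
E
```

```text
scene0 orange [491, 0, 21, 10, 61] depth z 365.3 ctr [ -59.7 1524.2  363.1] rect@z5 [-1196.7  3156.3   130.6   430.5    27.2]
scene0 orange [488, 111, 24, 39, 240] depth z -161.1 ctr [ 131.5 1540.3 -161. ] rect@z5 [ 308.1 1202.7   83.8  370.2   37.1]
scene0 orange [319, 195, 27, 37, 307] depth z 105.1 ctr [602.2 172.  109. ] rect@z5 [465.7 275.6  64.4 166.7  71.3]
scene0 orange [241, 241, 23, 22, 328] depth z 6.8 ctr [516.1   0.    6.8] rect@z5 [513.2   1.2  42.7  74.7  78.2]
scene0 blue [91, 0, 43, 14, 473] depth z 213.0 ctr [-1366.    130.    216.3] rect@z5 [-2346.4   318.1   306.4   441.4    76.5]
scene0 blue [372, 0, 140, 63, 3209] depth z 260.7 ctr [-102.2 1227.3  260.8] rect@z5 [-987.2 2048.8  527.3 1490.    83.7]
scene0 blue [100, 50, 43, 32, 995] depth z -120.9 ctr [-1409.5   129.   -127.1] rect@z5 [-1042.8    62.1   191.2   476.5    82.1]
scene0 blue [335, 68, 27, 25, 268] depth z -353.3 ctr [-1169.4  1662.   -354.4] rect@z5 [-382.7  988.8  121.1  331.9   48.3]
scene0 blue [464, 180, 48, 62, 1616] depth z 91.2 ctr [730.8 588.8  91.8] rect@z5 [646.6 719.7 126.1 304.7  37.1]
s
[... 336 characters left out ...]
7  70.7]
side0 green [169, 256, 43, 25, 563] depth z 5.2 ctr [470.6 360.7   5.2] rect@z5 [472.  359.9 135.3  54.4   9.1]
side0 orange [223, 184, 22, 17, 190] depth z 5.1 ctr [509.2  13.7  18.7] rect@z5 [515.4   3.5  46.7  78.   78.5]
side0 orange [178, 189, 22, 25, 198] depth z 110.2 ctr [570.8 202.7 120.3] rect@z5 [647.2 127.3  53.9 120.1  71.4]
side0 blue [231, 54, 120, 49, 1565] depth z 96.0 ctr [ 596.7 -642.7  101.5] rect@z5 [ 661.6 -768.7  101.9  616.6   90. ]
side0 blue [227, 149, 14, 9, 100] depth z 5.2 ctr [ 625.1 -176.9    5.3] rect@z5 [ 624.8 -177.2   54.1   46.7   30.2]
side0 blue [34, 263, 57, 53, 1333] depth z 113.4 ctr [725.3 656.1 111.5] rect@z5 [792.8 626.8 120.7 206.6  89.9]
```

View pics/z1.png

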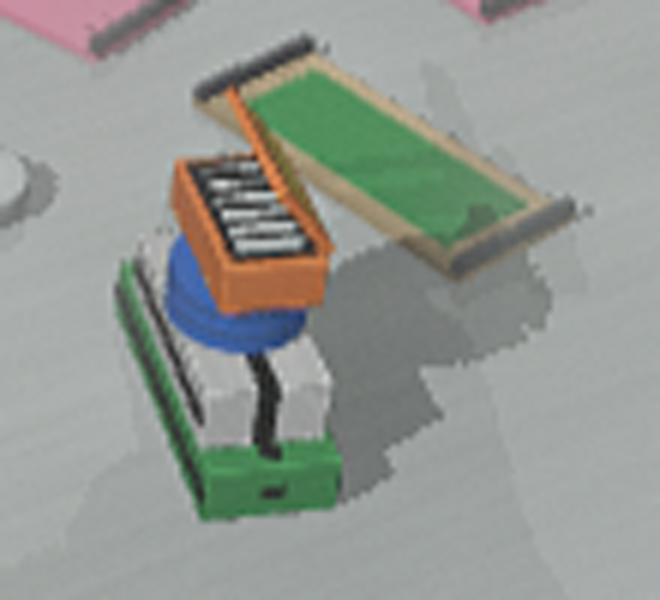

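View pics/z2.png

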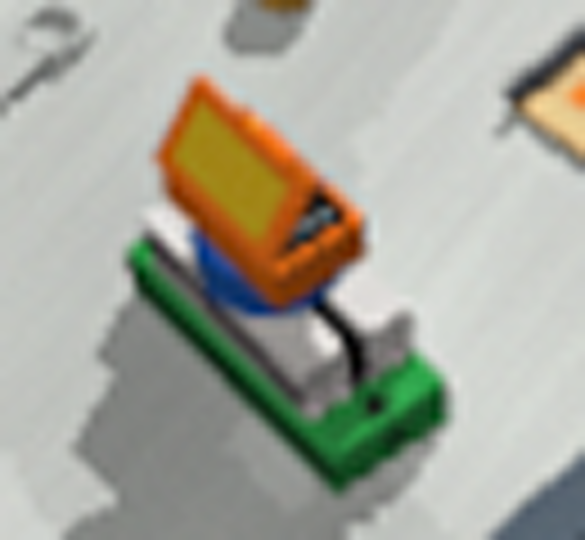

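Run:
```python
from workcell import r
from h import *
r.move_pose([585,180,270],[0,90,-19.3]); r.sleep(0.2)
snap(r,"wrist","w1"); snap(r,"scene","s1")
print(r.read_time(),r.read_tool_pos(),r.read_qpos())
p,d,K,T=load("w1"); C=cloud(d,K,T)
for c in HUE:
    for m,s in blobs(p,c): print(c,s.tolist(),np.round(np.median(C[m],0),1))
p=cv2.resize(p,(800,600));cv2.imwrite("pics/w1b.png",p[:,:,::-1])
```

```text
2.3667 [584.84008775 180.36349923 269.99466981] [ 1.27819721e+01  2.41214237e+01  8.13341504e+01  6.26018013e-04
  7.45478247e+01 -5.79488759e+01]
green [313, 0, 77, 101, 4225] [473.2 357.7   6.3]
green [241, 114, 40, 15, 508] [526.8 205.4  28.7]
orange [115, 131, 41, 52, 1431] [513.9   3.3   6.2]
orange [244, 142, 40, 73, 1235] [573.2 189.4 123.2]
blue [238, 159, 7, 31, 142] [580.1 159.2  84.7]
blue [52, 236, 35, 24, 687] [ 620.4 -176.3    6.1]
```

View pics/w1b.png

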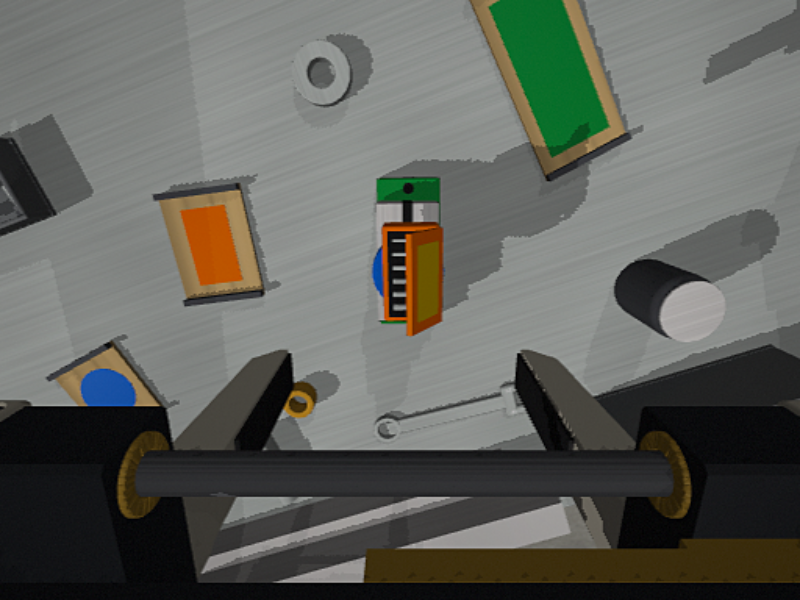

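Run:
```python
from h import *
p,d,K,T=load("w1"); C=cloud(d,K,T)
z=cv2.resize(p[105:220,225:300],None,fx=5.2,fy=5.2,interpolation=cv2.INTER_NEAREST);cv2.imwrite("pics/z3.png",z[:,:,::-1])
h=cv2.cvtColor(p,cv2.COLOR_RGB2HSV)
lid=(C[...,2]>116); rect_=None
v,u=np.nonzero(lid); q=C[lid]; c0=q.mean(0); 
U,S,V=np.linalg.svd(q-c0); n=V[2]*np.sign(V[2][2]); print("lid n",len(q),c0,n,"angle",np.arccos(n[2]),"rms",S[2]/len(q)**.5)
hd=np.cross(n,[0,0,1]);hd/=np.linalg.norm(hd);print("hinge yaw",np.degrees(np.arctan2(hd[1],hd[0])), V[0])
up=np.cross(hd,n); 
if up[2]<0: up=-up
a=(q-c0)@hd; b=(q-c0)@up; print("x ext",np.percentile(a,[1,99]),"up ext",np.percentile(b,[1,99]))
print("edge mid", c0+hd*(np.percentile(a,1)+np.percentile(a,99))/2+up*np.percentile(b,99.5))
for nm,zr in (("guide",(24,32)),("profile",(53,62)),("pulley",(80,89)),("rim",(103,112))):
    m=(C[...,2]>zr[0])&(C[...,2]<zr[1])&(np.hypot(C[...,0]-580,C[...,1]-180)<120)
    v,u=np.nonzero(m); print(nm,m.sum(),u.min(),u.max(),v.min(),v.max(),np.median(C[m][:,2]))
```

```text
Traceback (most recent call last):
numpy._core._exceptions._ArrayMemoryError: Unable to allocate 21.0 GiB for an array with shape (53089, 53089) and data type float64
```

View pics/z3.png

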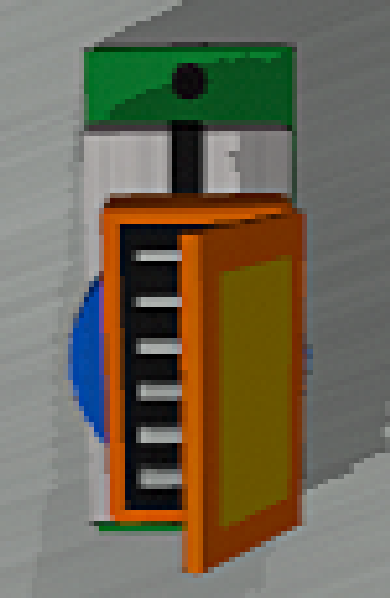

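Run:
```python
from h import *
p,d,K,T=load("w1"); C=cloud(d,K,T)
near=np.hypot(C[...,0]-580,C[...,1]-180)<90
lid=(C[...,2]>116)&near&(C[...,2]<160)
q=C[lid]
# drop the thin edge face: RANSAC-ish refit
k=np.ones(len(q),bool)
for _ in range(6):
    c0=q[k].mean(0); U,S,V=np.linalg.svd(q[k]-c0,full_matrices=False); n=V[2]*np.sign(V[2][2]); k=np.abs((q-c0)@n)<1.5
q=q[k]
print("lid",len(q),c0,n,"angle",np.arccos(n[2]),"rms",S[2]/len(q)**.5)
hd=np.cross(n,[0,0,1]);hd/=np.linalg.norm(hd);print("hinge yaw",np.degrees(np.arctan2(hd[1],hd[0])))
up=np.cross(hd,n); up*=np.sign(up[2])
a=(q-c0)@hd; b=(q-c0)@up; print("x",np.percentile(a,[1,99]),"up",np.percentile(b,[1,99]))
e=c0+hd*(np.percentile(a,1)+np.percentile(a,99))/2+up*np.percentile(b,99.5); print("edge mid",e,"hinge-top", e-up*41)
for nm,zr in (("guide",(25,31)),("profile",(55,61)),("pulley",(81,87)),("rim",(105,111))):
    m=(C[...,2]>zr[0])&(C[...,2]<zr[1])&near
    R=rect(m,np.median(C[m][:,2]),K,T); print(nm,m.sum(),np.median(C[m][:,2]),[np.round(x,1) for x in R]); print(np.round(cv2.boxPoints(R),1).tolist())
# edges in pixels from zoom (px = 225+x/5.2,105+y/5.2) : guide left-far, right-far
def px(x,y,z): print((x,y),np.round(ray([225+x/5.2-.5,105+y/5.2-.5],z,K,T)[0],1))
print("guide far corners");px(84,47,28);px(295,45,28)
print("profile far");px(85,130,58);px(295,130,58)
print("case near-left rim: far-left, near-left");px(104,200,108);px(110,518,108); px(292,200,108)
```

```text
lid 1248 [586.09201292 195.98367473 132.25479188] [0.24863243 0.74131215 0.62340854] angle 0.8977018392777529 rms 0.5097710926384308
hinge yaw -18.541198439303145
x [-34.77530468  37.47384044] up [-19.92085783  16.58618738]
edge mid [584.03046502 185.59388767 145.43177393] hinge-top [592.15811956 209.8269653  113.37402634]
guide 646 28.7159251127286 [array([583.3, 186.5]), array([ 57.1, 138. ]), np.float64(71.9)]
[[508.79998779296875, 180.8000030517578], [640.0, 137.89999389648438], [657.7999877929688, 192.1999969482422], [526.5999755859375, 235.10000610351562]]
profile 615 58.818256556720314 [array([586. , 182.7]), array([ 52.3, 105.9]), np.float64(69.7)]
[[527.2000122070312, 176.60000610351562], [626.5999755859375, 139.8000030517578], [644.7000122070312, 188.8000030517578], [545.4000244140625, 225.6999969482422]]
pulley 150 84.8241146566314 [array([569.6, 166. ]), array([11.3, 62. ]), np.float64(62.9)]
[[539.4000244140625, 175.10000610351562], [594.5999755859375, 146.89999389648438], [599.7000122070312, 156.89999389648438], [544.5999755859375, 185.10000610351562]]
rim 895 108.99183691955875 [array([583.4, 185.8]), array([40.8, 74.7]), np.float64(69.9)]
[[541.4000244140625, 179.39999389648438], [611.5, 153.8000030517578], [625.5, 192.10000610351562], [555.4000244140625, 217.8000030517578]]
guide far corners
(84, 47) [508.3 181.2  28. ]
(295, 45) [526.7 235.3  28. ]
profile far
(85, 130) [527.4 176.2  58. ]
(295, 130) [545.2 226.8  58. ]
case near-left rim: far-left, near-left
(104, 200) [540.7 179.  108. ]
(110, 518) [612.2 154.3 108. ]
(292, 200) [554.6 218.9 108. ]
```

Run:
```python
from workcell import r
from h import *
r.set_gripper(0.0,20)
x,y=583.5,186.8
r.move_pose([x,y,165],[0,90,-19.3])
r.line_to([x,y,150],rate=60); f0=r.read_wrist_force(); print("f0",f0)
z=150
while z>112:
    z-=2.0 if z>118 else 0.7
    r.line_to([x,y,z],rate=40)
    f=r.read_wrist_force()-f0
    print(round(z,1),np.round(f,2),round(r.read_tool_pos()[2],2))
    if f[2]>(4 if z<118 else 9): break
r.line_to([x,y,270],rate=150); r.sleep(.1)
snap(r,"wrist","w2"); print(r.read_time())
p,d,K,T=load("w2"); z=cv2.resize(p[90:230,200:320],None,fx=5,fy=5,interpolation=cv2.INTER_NEAREST)[:600];cv2.imwrite("pics/z4.png",z[:,:,::-1])
```

```text
f0 [-0.43121449 -0.02109077  0.59637244]
148.0 [-0.07  0.18  0.09] 148.08
146.0 [ 0.06  0.09 -0.4 ] 145.89
144.0 [ 1.15 -0.31 -0.54] 143.99
142.0 [ 0.34 -0.66  1.38] 141.98
140.0 [ 0.09 -1.27  0.51] 139.81
138.0 [-0.47  0.6  -0.78] 137.68
136.0 [-0.44  0.22 -1.02] 135.8
134.0 [ 1.09 -0.06 -0.38] 133.83
132.0 [0.84 0.43 0.12] 131.88
130.0 [ 0.57 -0.26 -0.87] 129.82
128.0 [ 0.3   0.38 -0.47] 127.85
126.0 [ 0.35 -0.89 -0.91] 125.84
124.0 [0.63 0.21 0.13] 123.88
122.0 [ 0.19 -0.32 -0.48] 121.85
120.0 [ 1.32  0.21 -0.86] 119.87
118.0 [ 0.2  -0.45 -0.97] 117.85
117.3 [ 0.35  0.49 -0.16] 117.27
116.6 [-0.09 -0.58 -0.45] 116.57
115.9 [ 0.43 -0.4  -0.04] 115.83
115.2 [-0.09  0.86 -0.18] 115.16
114.5 [0.52 0.66 0.18] 114.44
113.8 [-0.3  -0.39  0.1 ] 113.83
113.1 [-0.91 -0.81  6.11] 113.72
11.8167
```

View pics/z4.png

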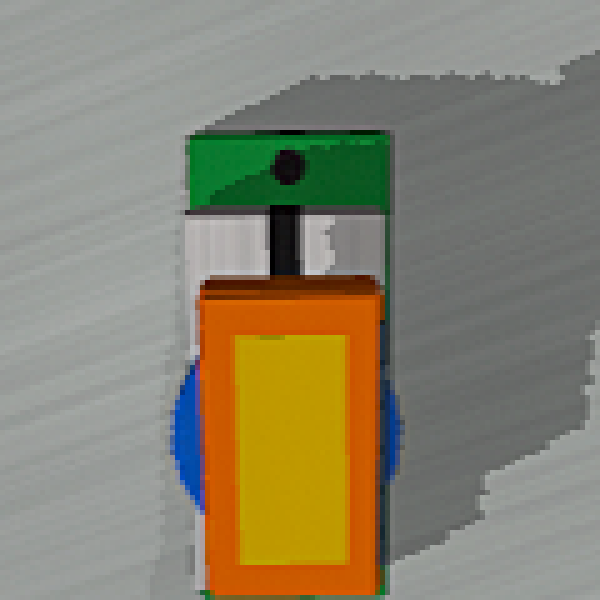

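Run:
```python
from h import *
def show(nm,m,z,K,T):
    R=rect(m,z,K,T); w,h=R[1]; a=R[2] if w>h else R[2]-90
    print(nm,np.round(R[0],1),np.round(sorted(R[1]),1),"yaw",round((a+90)%180-90,1))
p,d,K,T=load("w2"); C=cloud(d,K,T); near=np.hypot(C[...,0]-583,C[...,1]-187)<90
for n,a,b in (("top",111,117),("profile",55,61),("guide",25,31)):
    m=(C[...,2]>a)&(C[...,2]<b)&near; show(n,m,np.median(C[m][:,2]),K,T)
m=(C[...,2]>111)&(C[...,2]<130)&near; q=C[m]; U,S,V=np.linalg.svd(q-q.mean(0),full_matrices=False); print("lid tilt",np.arccos(abs(V[2][2])),"zmed",np.median(q[:,2]))
for n in ("w1","w2","scene0","s1","side0"):
    p,d,K,T=load(n); C=cloud(d,K,T)
    for c in ("green","orange","blue","pink"):
        for m,s in blobs(p,c,80):
            zz=np.median(C[m][:,2])
            if abs(zz-5)<3: show(n+" "+c+str(s[:4].tolist()),m,5,K,T)
p,d,K,T=load("scene0"); h=cv2.cvtColor(p,cv2.COLOR_RGB2HSV)
z=cv2.resize(p[255:330,65:240],None,fx=4.5,fy=4.5,interpolation=cv2.INTER_NEAREST);cv2.imwrite("pics/z5.png",z[:,:,::-1])
print(h[290,105],h[283,97],h[275,95],h[268,100])
```

```text
top [584.6 187. ] [42.8 73.6] yaw -18.4
profile [585.6 182.7] [ 53.1 105.4] yaw -20.6
guide [583.9 186.1] [ 55.9 139.4] yaw -18.2
lid tilt 0.010391059392865297 zmed 114.44316020860282
w1 green[313, 0, 77, 101] [471.6 358.8] [ 57.8 140.1] yaw 9.0
w1 orange[115, 131, 41, 52] [515.3   2.2] [45.6 77. ] yaw -12.1
w1 blue[52, 236, 35, 24] [ 618.6 -177.4] [44.  58.3] yaw 70.7
w2 green[309, 0, 77, 103] [471.7 358.8] [ 57.7 140.2] yaw 8.9
w2 orange[112, 133, 41, 53] [515.4   2.4] [45.1 77. ] yaw -12.0
w2 blue[49, 239, 35, 30] [ 625.3 -179.8] [56.1 58.3] yaw 70.6
scene0 orange[241, 241, 23, 22] [513.2   1.2] [42.7 74.7] yaw -11.8
scene0 blue[189, 297, 26, 20] [ 624.2 -182. ] [55.2 55.4] yaw 66.5
s1 orange[240, 241, 24, 22] [513.4   1.2] [43.5 73.6] yaw -11.1
s1 blue[189, 297, 26, 20] [ 624.2 -182. ] [55.2 55.4] yaw 66.5
side0 green[169, 256, 43, 25] [472.  359.9] [ 54.4 135.3] yaw 9.1
side0 orange[223, 184, 22, 17] [515.4   3.5] [46.7 78. ] yaw -11.5
side0 blue[227, 149, 14, 9] [ 624.8 -177.2] [46.7 54.1] yaw 30.2
[ 75   3 187] [ 60   3 183] [ 20  67 161] [ 83   8 124]
```

View pics/z5.png

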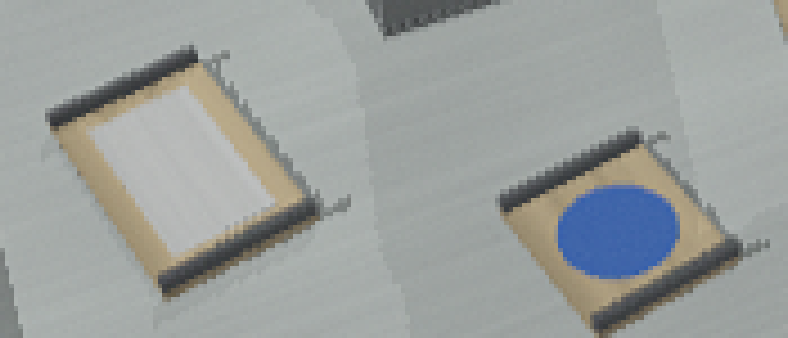

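```bash
cat >> h.py <<'E'
def norm_yaw(r,p,yaw):
    # choose the half-turn with a reachable, smaller joint-6 angle
    best=None
    for y in (yaw,yaw+180,yaw-180):
        q=r.ik(list(p),[0,90,y])
        if q is not None and (best is None or abs(q[5]-r.read_qpos()[5])<best[0]): best=(abs(q[5]-r.read_qpos()[5]),y)
    return best[1]
def pick(r,xy,zb,yaw,lift,force=25,clear=3,zapp=60):
    z=zb+clear; yaw=norm_yaw(r,[*xy,z],yaw)
    r.set_gripper(1.0,force)
    r.move_pose([*xy,z+zapp],[0,90,yaw]); r.line_to([*xy,z],rate=120)
    r.set_gripper(0.0,force); g=r.read_finger_gap(); r.sleep(.1)
    r.line_to([*xy,z+lift],rate=100); r.sleep(.1)
    print("pick gap mm",round(g*93,1),"->",round(r.read_finger_gap()*93,1),"F",np.round(r.read_wrist_force(),1),"t",r.read_time())
def place(r,xy,zb,yaw,off=(0,0),clear=3,h=80):
    z=zb+clear; yaw=norm_yaw(r,[*xy,z],yaw)
    r.move_pose([*xy,z+h],[0,90,yaw]); r.line_to([*xy,z+4],rate=120); r.sleep(.2)
    f0=np.mean([r.read_wrist_force() for _ in range(3)],0)[2]; zz=z+4
    while zz>z-2.5:
        zz-=.5; r.line_to([*xy,zz],rate=20); f=np.mean([r.read_wrist_force()[2] for _ in range(3)])-f0
        if f>3: break
    print("contact z-nom",round(zz-z,2),"df",round(f,2))
E
python3 - <<'E'
from workcell import r
from h import *
pick(r,(584.2,187.0),84,-18.8,70,force=25)
snap(r,"wrist","w3"); snap(r,"scene","s3")
p,d,K,T=load("w3");cv2.imwrite("pics/w3b.png",cv2.resize(p,(800,600))[:,:,::-1])
E
```

```text
pick gap mm 43.6 -> 43.8 F [-0.3  0.3 -2.6] t 16.375
```

View pics/w3b.png

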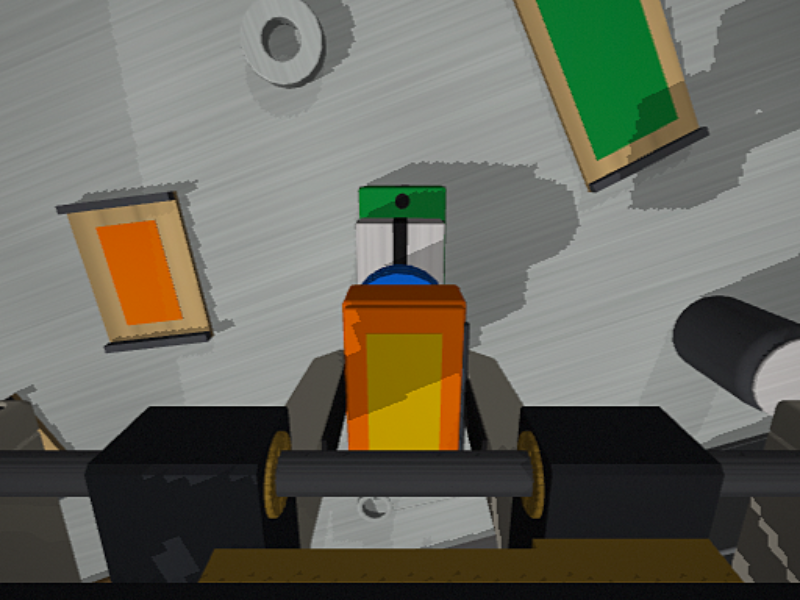

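View pics/s3.png

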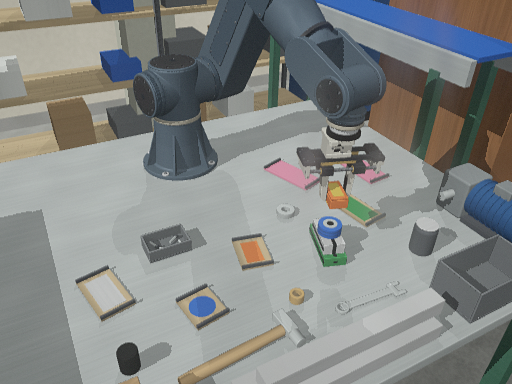

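Run:
```python
from workcell import r
from h import *
xy=(515,2.3)
place(r,xy,5,-12); r.set_gripper(0.75); r.line_to([*xy,120],rate=150)
r.move_pose([600,-190,300],[0,90,-19]); r.sleep(.2); snap(r,"wrist","w4"); snap(r,"scene","s4"); print(r.read_time())
p,d,K,T=load("w4");cv2.imwrite("pics/w4b.png",cv2.resize(p,(800,600))[:,:,::-1])
p,d,K,T=load("s4");cv2.imwrite("pics/s4b.png",cv2.resize(p[180:300,150:360],None,fx=3.8,fy=3.8)[:,:,::-1])
```

```text
contact z-nom -0.5 df 9.0
23.475
```

View pics/w4b.png

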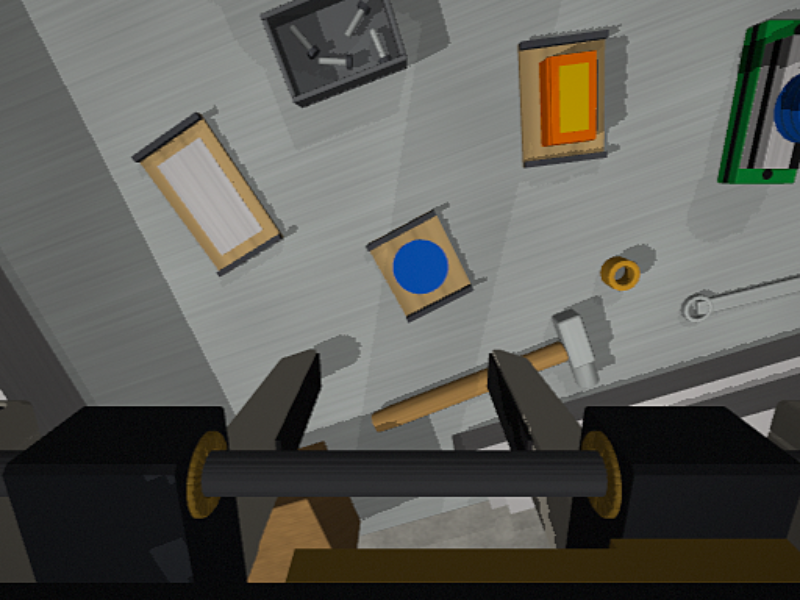

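View pics/s4b.png

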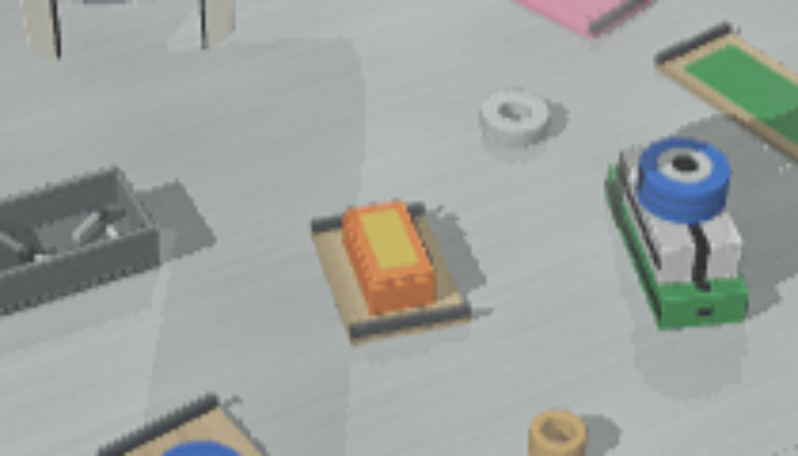

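```bash
cat >> h.py <<'E'
def show(nm,m,z,K,T):
    R=rect(m,z,K,T); w,h=R[1]; a=R[2] if w>h else R[2]-90
    print(nm,np.round(R[0],1),np.round(sorted(R[1]),1),"yaw",round((a+90)%180-90,1))
def topmask(C,c,zl,zh,rad):
    return (C[...,2]>zl)&(C[...,2]<zh)&(np.hypot(C[...,0]-c[0],C[...,1]-c[1])<rad)
E
python3 - <<'E'
from h import *
p,d,K,T=load("w4");C=cloud(d,K,T)
for m,s in blobs(p,"blue",100):
    if abs(np.median(C[m][:,2])-5)<3: show("pulley board w4",m,5,K,T)
for t in ("w4","s4"):
    p,d,K,T=load(t);C=cloud(d,K,T)
    m=topmask(C,(515,2),31,39,70); show("case top "+t,m,34.5,K,T)
    m=topmask(C,(583,186),81,90,60); show("pulley top "+t,m,84,K,T)
for t in ("w4","s4","scene0"):
    p,d,K,T=load(t); h=cv2.cvtColor(p,cv2.COLOR_RGB2HSV).astype(int); C=cloud(d,K,T)
    # wood of profile, pulley, case boards
    wood=((h[...,0]>12)&(h[...,0]<26)&(h[...,1]>45)&(abs(C[...,2]-5)<4))
    for nm,c in (("profboard",(530,-330)),("pulboard",(624,-180)),("caseboard",(515,2))):
        m=wood&(np.hypot(C[...,0]-c[0],C[...,1]-c[1])<95)
        n,l,s,_=cv2.connectedComponentsWithStats(cv2.dilate(m.astype(np.uint8),np.ones((3,3))))
        i=1+np.argmax(s[1:,4]); m&=(l==i)
        show(nm+" wood "+t,m,5,K,T)
        if nm=="profboard":
            # hole of the wood = silver outline
            cn,_=cv2.findContours(cv2.morphologyEx(m.astype(np.uint8),cv2.MORPH_CLOSE,np.ones((3,3))),cv2.RETR_CCOMP,cv2.CHAIN_APPROX_NONE)
            v,u=np.nonzero(m); 
            f=np.zeros(m.shape,np.uint8); hull=cv2.convexHull(np.c_[u,v].astype(np.int32)); cv2.fillPoly(f,[hull],1)
            sil=(f>0)&~m; n,l,s,_=cv2.connectedComponentsWithStats(sil.astype(np.uint8)); i=1+np.argmax(s[1:,4]); show("silver",l==i,5,K,T)
E
```

```text
pulley board w4 [ 625.8 -178.9] [57.9 58.1] yaw -82.3
case top w4 [515.9   1.8] [44.3 74.1] yaw -11.7
pulley top w4 [586.2 152.1] [ 3.7 25.4] yaw -4.3
case top s4 [517.9  -1.3] [45.6 82.6] yaw -11.4
pulley top s4 [588.6 179. ] [57.3 65.6] yaw -34.4
profboard wood w4 [ 498.1 -357.5] [ 81.5 116.9] yaw 11.7
silver [ 490.2 -360.5] [ 55.6 100.2] yaw 10.9
pulboard wood w4 [ 626.5 -178.9] [80.6 83.6] yaw 8.9
caseboard wood w4 [515.3   2.6] [ 81.6 110.1] yaw -12.1
profboard wood s4 [ 499.7 -359.6] [ 79.9 120.8] yaw 11.6
silver [ 500.8 -361.1] [ 80.9 120. ] yaw 13.9
pulboard wood s4 [ 627.6 -181. ] [80.7 94.3] yaw 8.9
caseboard wood s4 [517.5  -0.6] [ 79.8 110.7] yaw -11.9
profboard wood scene0 [ 500.4 -359.4] [ 80.  119.5] yaw 11.7
silver [ 505.6 -363.7] [ 81.3 118.6] yaw 18.9
pulboard wood scene0 [ 627.8 -180.9] [80.9 94.8] yaw 8.9
caseboard wood scene0 [517.5  -0.6] [ 79.8 111.8] yaw -11.9
```

```bash
python3 - <<'E'
from h import *
for t in ("w4","s4"):
    p,d,K,T=load(t); h=cv2.cvtColor(p,cv2.COLOR_RGB2HSV).astype(int); C=cloud(d,K,T)
    near=np.hypot(C[...,0]-492,C[...,1]+363)<100
    m=near&(h[...,0]>12)&(h[...,0]<26)&(h[...,1]>45)
    n,l,s,_=cv2.connectedComponentsWithStats(cv2.dilate(m.astype(np.uint8),np.ones((3,3)))); m&=l==1+np.argmax(s[1:,4]); show("wood "+t,m,5,K,T)
    v,u=np.nonzero(m); f=np.zeros(m.shape,np.uint8); cv2.fillPoly(f,[cv2.convexHull(np.c_[u,v].astype(np.int32))],1)
    sil=((f>0)&(h[...,1]<30)&(h[...,2]>140)).astype(np.uint8); sil=cv2.morphologyEx(sil,cv2.MORPH_OPEN,np.ones((3,3)))
    n,l,s,_=cv2.connectedComponentsWithStats(sil); show("silver "+t,l==1+np.argmax(s[1:,4]),5,K,T)
E
python3 - <<'E'
from workcell import r
from h import *
r.move_pose([583,182,230],[0,90,-19]); r.sleep(.2); snap(r,"wrist","w5"); print(r.read_time())
p,d,K,T=load("w5");C=cloud(d,K,T)
show("pulley",topmask(C,(583,183),81,90,60),84,K,T); show("profile",topmask(C,(583,183),55,62,80),58,K,T); show("guide",topmask(C,(583,183),25,32,90),28,K,T)
cv2.imwrite("pics/w5b.png",cv2.resize(p,(800,600))[:,:,::-1])
E
```

```text
wood w4 [ 487.3 -359.8] [ 81.5 139. ] yaw 11.7
silver w4 [ 486.7 -360.2] [ 53.2 105.4] yaw 11.6
wood s4 [ 489.1 -361.8] [ 79.9 142.4] yaw 11.6
silver s4 [ 484.3 -362.5] [ 54.2 106.4] yaw 11.6
25.1417
pulley [587.5 183.1] [58.3 58.9] yaw -19.1
profile [585.9 183.5] [ 53.8 106.4] yaw -19.4
guide [583.9 185.7] [ 57.8 138.8] yaw -18.9
```

View pics/w5b.png

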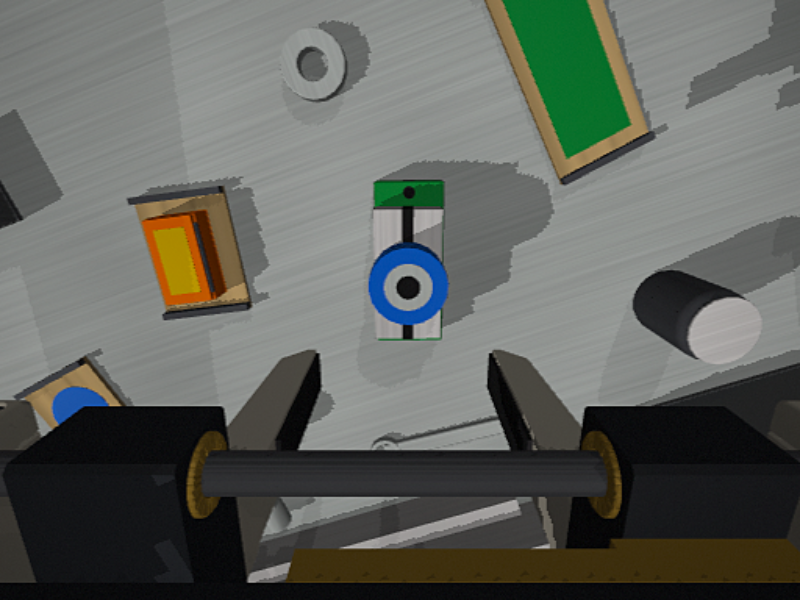

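Run:
```python
from workcell import r
from h import *
pick(r,(587.5,183.1),58,-19,70,force=30)
snap(r,"scene","s5")
xy=(625.8,-179)
place(r,xy,5,8.9); r.set_gripper(1.0); r.line_to([*xy,130],rate=150)
r.move_pose([583,182,230],[0,90,-19]); r.sleep(.2); snap(r,"wrist","w6"); snap(r,"scene","s6"); print(r.read_time())
p,d,K,T=load("w6");C=cloud(d,K,T)
show("profile",topmask(C,(583,183),55,62,80),58,K,T); show("guide",topmask(C,(583,183),25,32,90),28,K,T)
p,d,K,T=load("s6");C=cloud(d,K,T);show("pulley s6",topmask(C,(626,-179),27,35,45),31,K,T)
```

```text
pick gap mm 59.4 -> 59.6 F [ 0.9  0.5 -2.3] t 28.6
contact z-nom -0.5 df 8.06
36.6667
profile [586.7 183.4] [ 53.9 106.4] yaw -19.1
guide [583.7 186.1] [ 57.8 138.8] yaw -18.6
pulley s6 [ 626.6 -181.6] [58.7 63.6] yaw -23.7
```

View pics/s6.png

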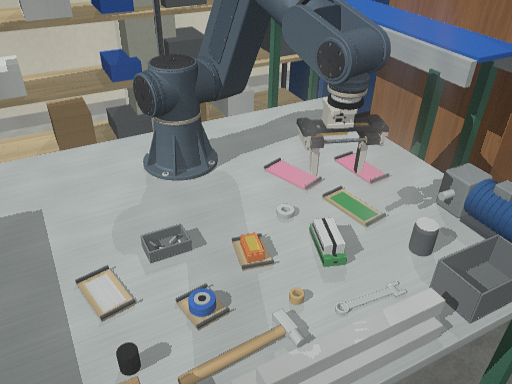

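Run:
```python
from workcell import r
from h import *
pick(r,(586.5,183.4),28,-19.3,70,force=35)
xy=(486.8,-360.4)
place(r,xy,5,11.7); r.set_gripper(1.0); r.line_to([*xy,130],rate=150)
r.move_pose([583,182,210],[0,90,-19]); r.sleep(.2); snap(r,"wrist","w7"); snap(r,"scene","s7"); print(r.read_time())
p,d,K,T=load("w7");C=cloud(d,K,T)
show("guide",topmask(C,(583,183),23,32,95),28,K,T)
p,d,K,T=load("s7");C=cloud(d,K,T);show("profile s7",topmask(C,(487,-360),31,39,75),35,K,T)
```

```text
pick gap mm 53.9 -> 53.5 F [ 0.3  0.1 -3.2] t 39.9
contact z-nom -0.5 df 7.72
49.2083
guide [583.7 186.1] [ 57.8 139.7] yaw -18.6
profile s7 [ 486.3 -362.5] [ 55.4 112.9] yaw 11.9
```

View pics/s7.png

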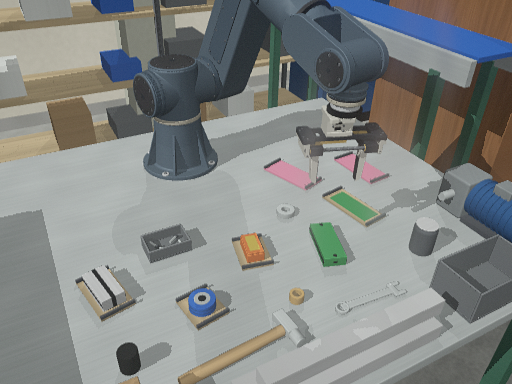

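View pics/w7.png

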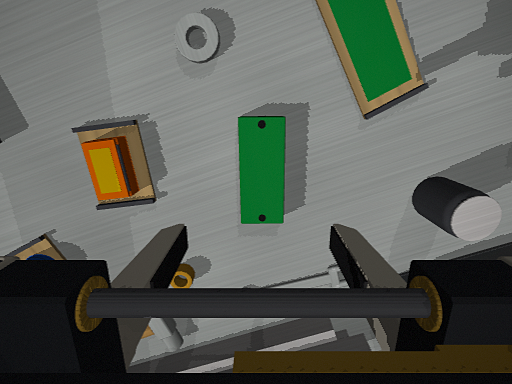

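Run:
```python
from workcell import r
from h import *
pick(r,(583.7,186.1),0,-18.7,70,force=35)
xy=(471.7,358.8)
place(r,xy,5,9); r.set_gripper(1.0); r.line_to([*xy,130],rate=150)
r.move_pose([490,330,300],[0,90,9]); r.sleep(.2); snap(r,"wrist","w8")
r.move_pose([560,-180,320],[0,90,9]); r.sleep(.2); snap(r,"wrist","w9"); snap(r,"scene","s9"); print(r.read_time(), r.read_finger_gap())
B={"guide":((472,359),33,100),"profile":((487,-360),35,80),"pulley":((626,-179),31,45),"case":((515,2),34.5,60)}
for t in ("w8","w9","s9"):
    p,d,K,T=load(t);C=cloud(d,K,T)
    for n,(c,z,rad) in B.items():
        m=topmask(C,c,z-4,z+4,rad)
        if m.sum()>150:
            q=C[m];U,S,V=np.linalg.svd(q-q.mean(0),full_matrices=False); print("tilt",round(float(np.arccos(abs(V[2][2]))),3),"z",round(float(np.median(q[:,2])),1),end=" "); show(n+" "+t,m,z,K,T)
p,d,K,T=load("w8");cv2.imwrite("pics/w8b.png",p[:,:,::-1])
```

```text
pick gap mm 57.6 -> 57.7 F [ 0.8 -0.7 -2.3] t 52.4167
contact z-nom -0.5 df 8.54
61.3583 1.0019771190475164
tilt 0.001 z 33.9 guide w8 [471.9 360.1] [ 56.5 138.4] yaw 9.1
tilt 0.025 z 35.2 case w8 [514.9   5.2] [45.9 75.8] yaw -12.5
tilt 0.006 z 35.7 profile w9 [ 486.2 -359. ] [ 55.2 106.7] yaw 11.9
tilt 0.01 z 32.0 pulley w9 [ 625.4 -177.9] [58.4 59.4] yaw 9.0
tilt 0.008 z 35.5 case w9 [515.9   1.9] [44.7 74.1] yaw -11.9
tilt 0.015 z 33.8 guide s9 [473.8 354.2] [ 64.7 145.2] yaw 8.9
tilt 0.009 z 36.6 profile s9 [ 487.5 -362.3] [ 55.4 115.3] yaw 11.9
tilt 0.02 z 32.2 pulley s9 [ 626.5 -181.5] [59.1 63. ] yaw -26.9
tilt 0.008 z 35.8 case s9 [517.3  -1.1] [45.3 81.4] yaw -11.2
```

View pics/w8.png

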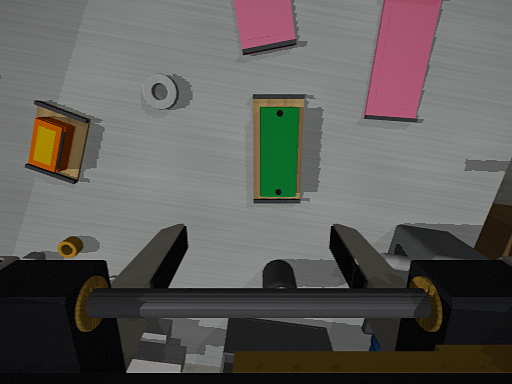

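View pics/w9.png

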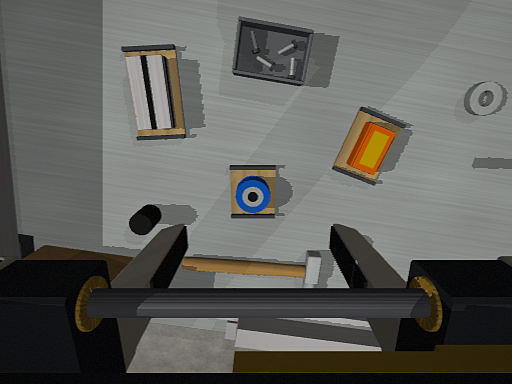

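```bash
python3 -c "
from workcell import r
r.job_done(); print(r.read_time())"
```

```text
the job is handed in; nothing more can be done
the job is handed in; nothing more can be done
```

I shut the lid with the closed fingers. Then I moved the case, pulley, profile and guide block, in that order, each onto its own colour-marked board, and handed the job in at about 61 s of the 128 s allowed.

**Final wrist-camera checks:** each piece's centre measured within about 1.5 mm of its board's, and each long side within 0.5° of its board's. Tilts were 0.01 rad or less, so the lid reads flat (shut). Every piece is released, the gripper is open and the arm is well clear. Setting-down forces read 8–9 N against the 80 N limit.

**Disagreements:**
- **Scene camera:** it differed from the wrist camera by 2–6 mm. It sees the pieces' side faces, and the calibration is only good to about 2 mm.
- **Case from a distance:** one far, oblique wrist view put the case 3 mm further to the side than the closer views did, and read its tilt as 0.025 rad.

All of these are inside the limits, and no check failed.

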